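# Assemble the vial carousel

### The job

Pull the spring clip sideways out of the stand's spindle and lay it flat in the grey clip tray. Then build the vial carousel on the stand: first the large tier, fully down over the spindle, then the medium tier on top of it, then the small tier, each level and fully seated, lowered into place and not dropped. Leave the bottle and the vial where they are.

Things in the scene. Friction and masses are not known exactly. Their poses are not given: they have to be found in the camera images.
- stand: Fixed stand: dark disc 120 mm across, 12 mm thick; in its middle a bare metal spindle, 20 mm diameter, coned top 58 mm above the work surface. The clip sits in a slot (10 wide, 5.6 high, middle 44 mm up) through the spindle along x and comes out along the stand's +x. Origin: under the disc's centre, z up. Seated undersides are 12 (large), 68 (medium), 124 mm (small) above the origin.
- clip: Brass-coloured hairpin clip, 4 mm wire, 25 g, flat. Origin: middle of its eye, mid-thickness. +x points from the legs to the eye: eye x -17 to 15 mm, two legs side by side (8.4 mm wide) to x -48. Eye 26 mm wide over its straight sides along y; z is square to it. Starts level in the slot, 43 mm up, eye 30 mm from the spindle axis. Pinch the eye across y; slides out along +x (under 1 N), clear after 40 mm.
- tier_large: The large loose tier: white round plate 130 mm across, 3 mm thick, rim 8 mm high, upright dark hub (36 mm diameter) in its middle, its shoulder 56 mm above the underside, with a tapered nose 12 mm more (19 mm diameter at its foot). Bore underneath: 24 mm diameter, 49 mm deep, for the spindle or a nose. Lift it by the hub, 25 to 45 mm above the underside. About 250 g. Origin: centre of its underside; z up; stands upright.
- tier_medium: The medium loose tier: white round plate 105 mm across, 3 mm thick, rim 8 mm high, else shaped as tier_large: same hub (36 mm diameter, shoulder at 56 mm, nose to 68 mm) and bore. Sits on the shoulder of the tier below. About 200 g. Origin: centre of its underside; z up; stands upright.
- tier_small: The small loose tier: white round plate 80 mm across, 3 mm thick, rim 8 mm high, else shaped as tier_large: same hub (36 mm diameter, shoulder at 56 mm, nose to 68 mm) and bore. Sits on the shoulder of the tier below. About 150 g. Origin: centre of its underside; z up; stands upright.
- clip_tray: Clip tray, fixed: shallow open grey plastic box, 120 mm (its x) by 90 mm (its y) outside, 14 mm high, walls 3 mm and floor 3 mm thick. Origin: centre of its underside, on the work surface; z up.
- media_bottle: Bystander, leave alone: clear bottle with a blue cap, 64 mm diameter, 130 mm tall, loose. Origin: centre of its underside.
- vial: Bystander, leave alone: small amber vial with a black cap, 28 mm diameter, 55 mm tall, loose. Origin: centre of its underside.
Things that resemble listed ones, but are neither listed nor needed, are in the scene too. Leave any green or pink look-alike of the tier_small alone.

How it is judged:
On the way, in this order (a step that is already met when the one before it is completed fails the run):
1. the spring clip lies flat in the clip tray, released (x of clip in the frame of clip_tray between -0.057 and 0.057 m and y of clip in the frame of clip_tray between -0.042 and 0.042 m and z of clip in the frame of clip_tray below 0.01 m and (angle between clip's own z axis and vertical below 0.12 rad or angle between clip's own z axis and vertical above 3.0216 rad) and contact force between clip and the fingers below 0.1 N and linear speed of clip below 0.02 m/s), for 0.2 s.
2. the large tier is seated on the stand and released (horizontal distance between tier_large and stand below 0.01 m and z of tier_large in the frame of stand between 0.008 and 0.016 m and angle between tier_large's own z axis and vertical below 0.07 rad and contact force between tier_large and the fingers below 0.1 N and linear speed of tier_large below 0.02 m/s), for 0.2 s.
3. the medium tier is seated on the large tier and released (horizontal distance between each of tier_large, tier_medium and stand below 0.01 m and z of tier_large in the frame of stand between 0.008 and 0.016 m and angle between each of tier_large, tier_medium's own z axis and vertical below 0.07 rad and z of tier_medium in the frame of stand between 0.064 and 0.072 m and contact force between tier_medium and the fingers below 0.1 N and linear speed of tier_medium below 0.02 m/s), for 0.2 s.
4. the small tier is seated on the medium tier and released (horizontal distance between each of tier_large, tier_medium, tier_small and stand below 0.01 m and z of tier_large in the frame of stand between 0.008 and 0.016 m and angle between each of tier_large, tier_medium, tier_small's own z axis and vertical below 0.07 rad and z of tier_medium in the frame of stand between 0.064 and 0.072 m and z of tier_small in the frame of stand between 0.12 and 0.128 m and contact force between tier_small and the fingers below 0.1 N and linear speed of tier_small below 0.02 m/s), for 0.2 s.
At the end, for the whole second after the job is handed in: The clip lies flat (within 7 deg, either face up) inside the clip tray; large, medium and small tier are stacked on the stand in that order from the bottom, each within 10 mm of the spindle axis, 4 mm of its seated height and 4 deg of level; all released and at rest (all of step 1 and all of step 4 and contact force between each of tier_large, tier_medium and the fingers below 0.1 N and linear speed of each of tier_large, tier_medium below 0.02 m/s); the robot touches nothing.
It fails at once if the media bottle is shoved more than 20 mm or knocked over (distance of media_bottle from where it was at the start of the episode above 0.02 m or angle between media_bottle's own z axis and vertical above 0.35 rad).
It fails at once if the vial is shoved more than 20 mm or knocked over (distance of vial from where it was at the start of the episode above 0.02 m or angle between vial's own z axis and vertical above 0.35 rad).
It fails at once if a tier is dropped (falls free of the fingers faster than 0.6 m/s) ((linear speed of tier_large above 0.6 m/s and contact force between tier_large and the fingers below 0.05 N) or (linear speed of tier_medium above 0.6 m/s and contact force between tier_medium and the fingers below 0.05 N) or (linear speed of tier_small above 0.6 m/s and contact force between tier_small and the fingers below 0.05 N)).
It also fails if it takes over 128 s, if anything falls off the work surface, if the arm or the gripper's body presses on something with over 40 N, if the wrist force passes 120 N, or if a joint passes its speed limit or range.

### The arm

A 6-joint arm with a two-finger parallel gripper is mounted at the origin on the work surface. World frame = base frame: x ahead of the robot, y to its left, z up, the work surface at z = 0. Lengths are in m, angles in rad, forces in N, time in s.
With the tool pointing down it reaches from about 0.35 to 0.875 m from the base axis. Payload 4.2 kg.
Tool frame: the origin (TCP) lies between the finger pads; the fingertips stand 11 mm ahead of it and the grasp point (between the pads) lies 8 mm behind it; z points along the fingers, y is the line along which they close (so a half turn about z gives the same grasp; the last joint's range is limited). The gripper opens to 85 mm and grips with 20 to 120 N. Pads are 22 mm wide; open, the fingers measure 114 mm over their backs; the gripper's body (76 mm by 85 mm) begins 54 mm behind the grasp point. The pads swing forward as they close: fully open they stand 13 mm farther back than shut.
Start: joints at [1.412, 0.385, 0.008, 0, -1.194, -0.259], TCP at [0.254, 0.571, 0.242] pointing down, gripper open.
Joint ranges: [-3.14, 3.14], [-1.21, 2.06], [-1.07, 1.41], [-3.16, 2.05], [-2.99, -0.16], [-3.1, 3.1]. Speed limits (rad/s): [2.79, 2.79, 3.14, 3.14, 3.14, 3.14].

### API

Orientations are given as a 3x3 rotation matrix whose columns are the frame's x, y, z axes.
In Python, from plant import read_state, read_camera, get_calibration, close_job gives the robot as it stands.
- The arm moves only by the shell command python3 -m pendant 'ROWS'. ROWS is a JSON object of lists of equal length, an entry for each row: "travel": the shift along the tool's x, y, z in cm, a list of three; "rotation": the turn, a rotation vector about the tool's x, y, z in rad, a list of three; "jaw": the gripper's target within -1 to 1 (shut at 1, half-way at 0, fully open at -1). A call has 1 to 5 rows; each row is the pose to reach, as a shift and turn from the pose commanded when the call began, along the tool's axes at that moment; what a row does not reach only later rows make up. A row lasts 1/12 s, in which the tool goes at most 41.7 mm and 7.16 degrees, less where a joint would pass 70% of its speed; a pose out of reach is approached as far as the arm can. A call with a gripper value outside its range is refused whole. The fingers move at their own pace and stop on an object; the grip force is fixed at half the most. Time passes only in rows, so rows that repeat a pose let the fingers close. It gives the time, the measured TCP pose, the force, the opening and the grip force at its end, in the units of the state.
- read_state(): the state, without advancing time (a new reading comes with each control period).
- read_camera(name): name is "scene" or "top" or "wrist"; returns the picture (400x640x3 uint8, blue, green, red); there is no depth.
- get_calibration(name): a dict with "camera_matrix" (3x3 intrinsics, pixels), "cam_to_world" (4x4, takes a point from camera to world coordinates). Camera axes: x right, y down, z forward; pixel columns grow to the right and rows downward; lengths in m; the calibration is good to about 2 mm. A picture is of the moment at which its call begins: read the wrist's pose just before it. get_calibration takes no time and is no camera call; for the wrist camera it gives the pose at the moment of the call.
- close_job(): hands the job in; it is judged then, once.
The state is a dict: "t": time; "joint_positions": joint angles; "qvel": joint speeds; "effort": joint torques, N m; "eef_pos": TCP position; "ee_rot": TCP orientation; "wrist_force": force on the tool from outside, world axes, zero at the start; "moment": the same for the moment, N m; "width": finger opening in m; "grip_force": force on a finger pad.
Only numpy, scipy, OpenCV 4.12 (cv2) and the standard library are available. Lean on these libraries where they do the work, as an engineer would, in place of code of your own. Each camera call takes 0.05 s, during which the arm holds its last target. There are 200 camera calls.

## Working session

There is one attempt and no reset: what is moved stays moved. The work goes in short steps, Python scripts to look and compute and a shell command to move; the robot and the scene stay as the last step left them, time stands still between calls to the robot, and variables do not carry over. Pictures are saved under pics/ and viewed, at most 14 in all, crops included, and the job is handed in when it is done.

```bash
mkdir -p pics; ls
python3 - <<'E'
from plant import *
import cv2,numpy as np
s=read_state();print(s['t'],s['eef_pos'],np.round(s['ee_rot'],3).tolist(),s['width'])
for n in('scene','top'):
    cv2.imwrite(f'pics/{n}0.png',read_camera(n));c=get_calibration(n);print(n,np.round(c['camera_matrix'],1).tolist(),np.round(c['cam_to_world'],3).tolist())
E
```

```text
pics
0.0 [0.25333454 0.57074419 0.24120951] [[0.914, -0.406, -0.001], [-0.406, -0.914, -0.002], [0.0, 0.002, -1.0]] 0.08534672109112103
scene [[424.1, 0.0, 314.5], [0.0, 424.1, 193.4], [0.0, 0.0, 1.0]] [[-0.902, 0.248, -0.354, 0.926], [0.432, 0.536, -0.725, 0.694], [0.01, -0.807, -0.59, 0.688], [0.0, 0.0, 0.0, 1.0]]
top [[429.5, 0.0, 318.8], [0.0, 429.5, 199.4], [0.0, 0.0, 1.0]] [[-0.118, -0.97, 0.213, 0.301], [-0.993, 0.117, -0.018, -0.063], [-0.007, -0.213, -0.977, 1.109], [0.0, 0.0, 0.0, 1.0]]
```

View pics/top0.png

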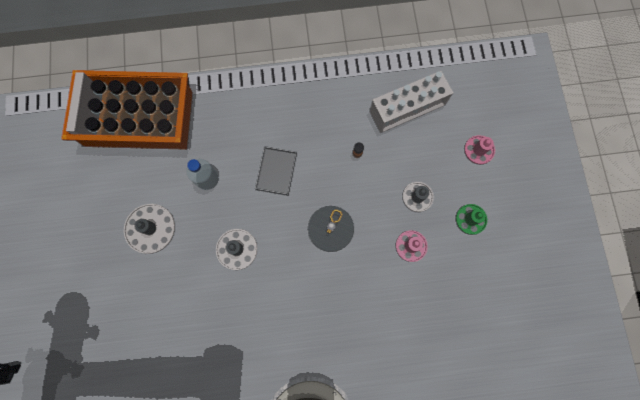

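View pics/scene0.png

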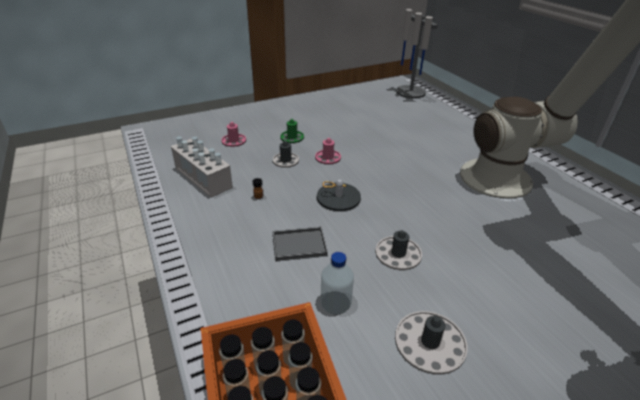

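Candidates (top view): white/dark-hub tiers: large (149,228), medium (237,249), small (418,196). Look-alikes are pink (480,150), (411,246) and green (472,219). Stand (331,228), brass clip eye (336,215), tray (277,171), bottle (195,170), vial (358,150). By the description, I choose the white ones, and I'll check in a crop around the clip and small tier.

```bash
cat > h.py <<'E'
from plant import *
import cv2,numpy as np
def ray(c,uv,z):
    K,T=np.array(c['camera_matrix']),np.array(c['cam_to_world'])
    d=T[:3,:3]@np.linalg.solve(K,[uv[0],uv[1],1.]);o=T[:3,3]
    return o+d*(z-o[2])/d[2]
def cont(m):
    cs,_=cv2.findContours(m.astype(np.uint8),cv2.RETR_EXTERNAL,cv2.CHAIN_APPROX_NONE)
    return max(cs,key=cv2.contourArea)[:,0,:]
def circ(c,pts,z):
    "fit circle to hull pixels cast on plane z -> centre xy, radius"
    P=np.array([ray(c,p,z)[:2] for p in cv2.convexHull(pts.astype(np.int32))[:,0]])
    A=np.c_[2*P,np.ones(len(P))];x=np.linalg.lstsq(A,(P**2).sum(1),rcond=None)[0]
    return x[:2],np.sqrt(x[2]+x[:2]@x[:2])
def tool(p):
    "world point minus tcp, in tool axes, cm"
    s=read_state();return np.round(np.array(s['ee_rot']).T@(np.array(p)-s['eef_pos'])*100,2)
E
python3 - <<'E'
from h import *
im=cv2.imread('pics/top0.png');c=get_calibration('top')
hsv=cv2.cvtColor(im,cv2.COLOR_BGR2HSV)
def win(u,v,r):
    m=np.zeros(im.shape[:2],bool);m[v-r:v+r,u-r:u+r]=1;return m
g=im.max(2)
for n,u,v,r in(('L',149,228,32),('M',237,249,27),('S',418,196,22)):
    p=cont(win(u,v,r)&(im.min(2)>165));print(n,circ(c,p,.008),len(p))
p=cont(win(331,228,30)&(g<75));print('stand',circ(c,p,.012))
b=win(336,220,25)&(hsv[...,1]>110)&(hsv[...,0]>8)&(hsv[...,0]<35)
ys,xs=np.nonzero(b);print('brass',len(xs),xs.min(),xs.max(),ys.min(),ys.max())
p=cont(b);r=cv2.minAreaRect(p);print(r, ray(c,(p.min(0)+p.max(0))/2,.043))
p=cont(win(277,171,30)&(g<105)&(g>60));r=cv2.minAreaRect(p);print('tray',[ray(c,q,.014).round(4).tolist() for q in cv2.boxPoints(r)],ray(c,r[0],.014))
print('bottle cap',ray(c,(194,165),.13),'vial',ray(c,(359,147),.055))
a=cv2.resize(im[175:260,290:450],None,fx=5,fy=5,interpolation=cv2.INTER_CUBIC);cv2.imwrite('pics/c1.png',a)
E
```

```text
Traceback (most recent call last):
  File "h.py", line 9, in cont
    return max(cs,key=cv2.contourArea)[:,0,:]
           ~~~^^^^^^^^^^^^^^^^^^^^^^^^
ValueError: max() iterable argument is empty
```

Run:
```python
from h import *
im=cv2.imread('pics/top0.png')
print(im[228,118:182:2].tolist());print(im[228,300:362:4].tolist());print(im[171,250:304:3].tolist())
a=cv2.resize(im[175:260,290:450],None,fx=5,fy=5,interpolation=cv2.INTER_CUBIC);cv2.imwrite('pics/c1.png',a)
```

```text
[[132, 129, 126], [133, 130, 128], [132, 129, 128], [150, 151, 155], [144, 146, 150], [161, 162, 167], [156, 159, 163], [160, 162, 166], [139, 140, 144], [77, 75, 71], [65, 64, 61], [54, 54, 52], [53, 51, 49], [74, 71, 68], [72, 72, 68], [45, 46, 43], [41, 39, 38], [39, 40, 38], [38, 35, 36], [121, 122, 125], [161, 163, 168], [162, 163, 168], [162, 164, 168], [162, 163, 168], [125, 124, 126], [108, 106, 105], [111, 110, 109], [155, 157, 160], [105, 106, 109], [139, 134, 133], [135, 132, 130], [135, 132, 130]]
[[134, 131, 129], [134, 130, 128], [90, 87, 83], [83, 80, 79], [83, 83, 77], [82, 82, 78], [81, 79, 75], [113, 112, 116], [129, 125, 125], [79, 77, 75], [80, 78, 75], [80, 79, 75], [80, 79, 74], [81, 77, 76], [137, 133, 132], [137, 133, 130]]
[[134, 130, 129], [135, 132, 130], [136, 132, 130], [90, 87, 85], [114, 114, 112], [112, 110, 110], [114, 113, 113], [113, 112, 112], [112, 112, 111], [115, 113, 112], [112, 111, 111], [114, 112, 112], [115, 112, 111], [116, 115, 113], [99, 96, 96], [136, 133, 131], [137, 133, 131], [137, 134, 131]]
```

View pics/c1.png

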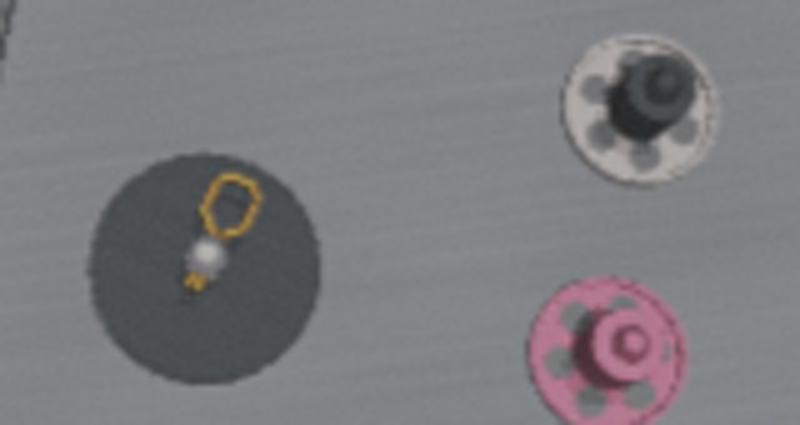

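The crop shows the white small tier at about (418,196), pink at (411,246), the clip eye at (336.4,216), and the spindle tip at (331.4,225.6). The choice holds.

Run:
```python
from h import *
im=cv2.imread('pics/top0.png').astype(int);c=get_calibration('top')
hsv=cv2.cvtColor(im.astype(np.uint8),cv2.COLOR_BGR2HSV)
def win(u,v,r):
    m=np.zeros(im.shape[:2],bool);m[v-r:v+r,u-r:u+r]=1;return m
g=im.max(2)
for n,u,v,r in(('L',149,228,32),('M',237,249,27),('S',418,196,22)):
    p=cont(win(u,v,r)&(im[...,2]-im[...,0]>=2));print(n,circ(c,p,.008))
p=cont(win(331,228,30)&(g<105));print('stand',circ(c,p,.012))
print('spindle top',ray(c,(331.4,225.6),.058),'eye',ray(c,(336.4,216),.043))
p=cont(win(277,171,32)&(g<122));r=cv2.minAreaRect(p);print('tray',[ray(c,q,.014).round(3).tolist() for q in cv2.boxPoints(r)],ray(c,r[0],.014))
print('bottle cap',ray(c,(194,165),.13),'vial',ray(c,(359,147),.055))
```

```text
L (array([0.51771335, 0.36296743]), np.float64(0.06548184787448005))
M (array([0.43715428, 0.14190343]), np.float64(0.052609012297929164))
S (array([ 0.51750738, -0.34210961]), np.float64(0.039942596234641504))
stand (array([ 0.46045297, -0.10446167]), np.float64(0.05975876443366283))
spindle top [ 0.45973267 -0.10590509  0.058     ] eye [ 0.4847374  -0.12205393  0.043     ]
tray [[0.585, 0.082, 0.014], [0.707, 0.047, 0.014], [0.676, -0.043, 0.014], [0.556, -0.006, 0.014]] [0.63020687 0.02031068 0.014     ]
bottle cap [0.63239536 0.20354381 0.13      ] vial [ 0.65487578 -0.20215672  0.055     ]
```

```bash
for i in 1; do :; done
python3 -m pendant '{"travel":[[4,4,0],[8,8,0],[12,12,0],[14,15,0],[14,15,0]],"rotation":[[0,0,0],[0,0,0],[0,0,0],[0,0,0],[0,0,0]],"jaw":[-1,-1,-1,-1,-1]}'
python3 -m pendant '{"travel":[[14,15,0],[14,15,0],[14,15,0],[14,15,0],[14,15,0]],"rotation":[[0,0,0],[0,0,0],[0,0,0],[0,0,0],[0,0,0]],"jaw":[-1,-1,-1,-1,-1]}'
python3 -m pendant '{"travel":[[14,15,3],[14,15,3],[14,15,3],[14,15,3],[14,15,3]],"rotation":[[0,0,0],[0,0,0],[0,0,0],[0,0,0],[0,0,0]],"jaw":[-1,-1,-1,-1,-1]}'
python3 - <<'E'
from h import *
print(tool([.485,-.122,.16]))
E
```

```text
t: 0.52
eef_pos: [0.3207, 0.3749, 0.2418]
ee_rot: [[0.914, -0.406, -0.001], [-0.406, -0.914, -0.001], [-0.0, 0.001, -1.0]]
wrist_force: [0.9, 0.5, 0.2]
width: 0.0854
grip_force: 0.0
t: 0.93
eef_pos: [0.3875, 0.1811, 0.2422]
ee_rot: [[0.914, -0.406, -0.0], [-0.406, -0.914, -0.0], [-0.0, 0.0, -1.0]]
wrist_force: [1.0, -0.0, 0.7]
width: 0.0851
grip_force: 0.0
t: 1.35
eef_pos: [0.4548, -0.0126, 0.212]
ee_rot: [[0.914, -0.406, -0.0], [-0.406, -0.914, 0.0], [-0.0, -0.0, -1.0]]
wrist_force: [0.9, 0.5, -0.1]
width: 0.0858
grip_force: 0.0
[7.2  8.77 5.2 ]
```

```bash
python3 -m pendant '{"travel":[[3.5,4.5,1],[7.2,8.8,2],[7.2,8.8,3],[7.2,8.8,3],[7.2,8.8,3]],"rotation":[[0,0,0.1],[0,0,0.175],[0,0,0.175],[0,0,0.175],[0,0,0.175]],"jaw":[-1,-1,-1,-1,-1]}'
python3 - <<'E'
from h import *
c=get_calibration('wrist');im=read_camera('wrist');cv2.imwrite('pics/w1.png',im);np.savez('w1',**c)
hsv=cv2.cvtColor(im,cv2.COLOR_BGR2HSV)
b=((hsv[...,1]>110)&(hsv[...,0]>8)&(hsv[...,0]<35)).astype(np.uint8)
n,l,st,ce=cv2.connectedComponentsWithStats(b);print(st[1:],ce[1:])
print(tool([.485,-.122,.05]),np.round(c['cam_to_world'],3).tolist())
E
```

```text
t: 1.77
eef_pos: [0.4841, -0.1217, 0.1808]
ee_rot: [[0.827, -0.562, -0.004], [-0.562, -0.827, 0.0], [-0.003, 0.002, -1.0]]
wrist_force: [0.4, -0.2, -0.6]
width: 0.0854
grip_force: 0.0
[[306 170  27  35 357]
 [317 225   9   4  32]] [[319.15406162 185.55742297]
 [321.         226.40625   ]]
[ 0.14  0.07 13.16] [[-0.561, -0.792, -0.239, 0.544], [-0.828, 0.538, 0.16, -0.163], [0.002, 0.287, -0.958, 0.312], [0.0, 0.0, 0.0, 1.0]]
```

View pics/w1.png

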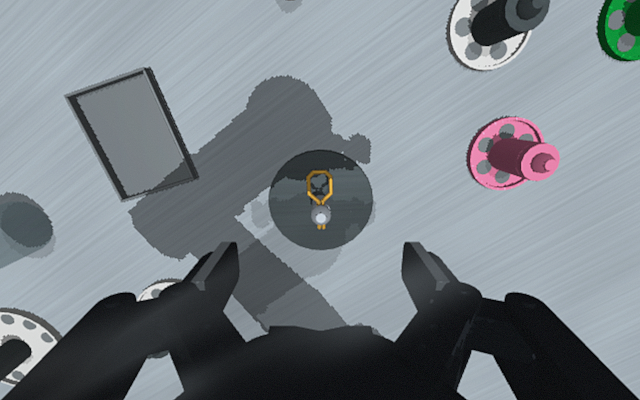

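The wrist view shows the clip eye around (319,186), its legs behind the spindle at (321,226) and the spindle tip at (320,214). Eye and legs run almost vertically in the picture, so the tool is aligned to within a few degrees.

Run:
```python
from h import *
c=np.load('w1.npz')
e=ray(c,(319.3,186.5),.043);l=ray(c,(321,226.4),.043);top=ray(c,(306,184),.043);r=ray(c,(333,184),.043)
print(e,l,np.linalg.norm(top-r),'ends',ray(c,(319.3,170),.043))
d=e-l;print(np.degrees(np.arctan2(d[1],d[0])), 'tool',tool([e[0],e[1],.05]),'legs',tool(l),'spindle',ray(c,(320.5,214),.058),tool(ray(c,(320.5,214),.058)),'sideL',tool(top),tool(r))
im=cv2.imread('pics/w1.png').max(2)
m=np.zeros((400,640),bool);m[145:255,262:380]=1
p=cont(m&(im<120));print(circ(c,p,.012))
```

```text
[ 0.48498529 -0.12220938  0.043     ] [ 0.44823087 -0.09938919  0.043     ] 0.026994122016302316 ends [ 0.49889327 -0.13165904  0.043     ]
-31.835440255473845 tool [ 0.15  0.09 13.16] legs [-4.18  0.25 13.87] spindle [ 0.46468807 -0.10983682  0.058     ] [-2.23  0.2  12.37] sideL [ 0.41 -1.24 13.86] [ 0.4   1.46 13.86]
(array([ 0.47539191, -0.11407267]), np.float64(0.0700166367969285))
```

```bash
python3 -m pendant '{"travel":[[0.2,0.1,4],[0.2,0.1,8],[0.2,0.1,11],[0.2,0.1,13.1],[0.2,0.1,13.1]],"rotation":[[0,0,0],[0,0,0],[0,0,0],[0,0,0],[0,0,0]],"jaw":[-1,-1,-0.5,-0.2,0]}'
python3 -m pendant '{"travel":[[0,0,0],[0,0,0],[0,0,0],[0,0,0],[0,0,0]],"rotation":[[0,0,0],[0,0,0],[0,0,0],[0,0,0],[0,0,0]],"jaw":[0.3,0.6,1,1,1]}'
python3 -m pendant '{"travel":[[0,0,0],[0,0,0],[0,0,0],[0,0,0],[0,0,0]],"rotation":[[0,0,0],[0,0,0],[0,0,0],[0,0,0],[0,0,0]],"jaw":[1,1,1,1,1]}'
```

```text
t: 2.23
eef_pos: [0.4831, -0.1207, 0.048]
ee_rot: [[0.83, -0.557, -0.008], [-0.557, -0.83, 0.0], [-0.007, 0.005, -1.0]]
wrist_force: [-0.2, -0.2, 0.1]
width: 0.0514
grip_force: 0.0
t: 2.65
eef_pos: [0.4873, -0.1218, 0.053]
ee_rot: [[0.83, -0.558, 0.004], [-0.558, -0.83, 0.0], [0.003, -0.003, -1.0]]
wrist_force: [-0.3, 1.5, 3.3]
width: 0.0231
grip_force: 58.8
t: 3.07
eef_pos: [0.4874, -0.1219, 0.0523]
ee_rot: [[0.83, -0.558, 0.003], [-0.558, -0.83, 0.0], [0.002, -0.002, -1.0]]
wrist_force: [1.2, 1.6, 7.2]
width: 0.0228
grip_force: 58.5
```

```bash
python3 -m pendant '{"travel":[[0.8,0,0],[1.6,0,0],[2.4,0,0],[3.2,0,0],[3.2,0,0]],"rotation":[[0,0,0],[0,0,0],[0,0,0],[0,0,0],[0,0,0]],"jaw":[1,1,1,1,1]}'
python3 -m pendant '{"travel":[[0.8,0,0],[1.6,0,0],[2.5,0,0],[2.5,0,0],[2.5,0,0]],"rotation":[[0,0,0],[0,0,0],[0,0,0],[0,0,0],[0,0,0]],"jaw":[1,1,1,1,1]}'
python3 - <<'E'
from h import *
c=get_calibration('wrist');im=read_camera('wrist');cv2.imwrite('pics/w2.png',im[100:350,150:500]);np.savez('w2',**c)
print(tool([.646,.0155,.016]))
E
```

```text
t: 3.48
eef_pos: [0.5141, -0.141, 0.051]
ee_rot: [[0.829, -0.559, 0.001], [-0.559, -0.829, -0.001], [0.001, -0.0, -1.0]]
wrist_force: [0.2, -0.5, 0.1]
width: 0.0227
grip_force: 59.4
t: 3.9
eef_pos: [0.5336, -0.1543, 0.051]
ee_rot: [[0.829, -0.559, -0.0], [-0.559, -0.829, 0.0], [-0.0, 0.0, -1.0]]
wrist_force: [0.1, 0.0, -0.3]
width: 0.0226
grip_force: 59.4
[ -0.12 -20.37   3.5 ]
```

View pics/w2.png

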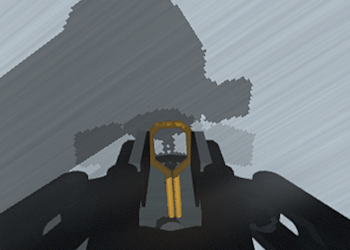

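The clip is held level between the pads, eye at crop (170,147), with its legs straight back and clear of the stand. Lift, carry and turn it to the tray's x.

```bash
python3 -m pendant '{"travel":[[0,0,-2],[0,0,-4],[0,-2,-5],[0,-6,-5],[0,-10,-5]],"rotation":[[0,0,0],[0,0,0],[0,0,0],[0,0,0],[0,0,0]],"jaw":[1,1,1,1,1]}'
python3 -m pendant '{"travel":[[0,-4,0],[0,-8,0],[0,-10.4,0],[0,-10.4,0],[0,-10.4,0]],"rotation":[[0,0,-0.1],[0,0,-0.2],[0,0,-0.3],[0,0,-0.3],[0,0,-0.3]],"jaw":[1,1,1,1,1]}'
python3 - <<'E'
from h import *
c=get_calibration('wrist');im=read_camera('wrist');cv2.imwrite('pics/w3.png',im[40:400,100:540])
print(tool([.646,.0155,.016]),read_state()['width'])
E
```

```text
t: 4.37
eef_pos: [0.5894, -0.0707, 0.1028]
ee_rot: [[0.828, -0.561, 0.002], [-0.561, -0.828, 0.0], [0.001, -0.001, -1.0]]
wrist_force: [0.9, -0.1, -0.4]
width: 0.0228
grip_force: 59.4
t: 4.78
eef_pos: [0.6471, 0.0167, 0.1007]
ee_rot: [[0.958, -0.287, -0.001], [-0.287, -0.958, -0.0], [-0.001, 0.0, -1.0]]
wrist_force: [-0.4, -0.4, -1.1]
width: 0.0228
grip_force: 59.4
[-0.02  0.02  8.48] 0.02277305069828732
```

View pics/w3.png

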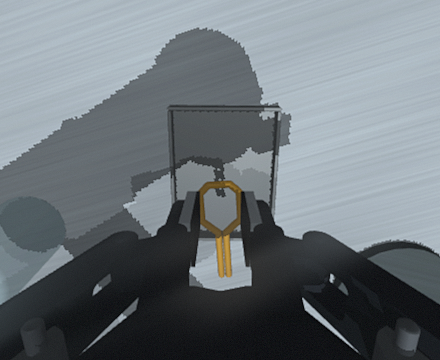

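The tray (crop 170–279 wide, far edge at row 107) lines up with the clip. Going down gently.

```bash
python3 -m pendant '{"travel":[[0,0,3],[0,0,6],[0,0,7],[0,0,7.7],[0,0,7.7]],"rotation":[[0,0,0],[0,0,0],[0,0,0],[0,0,0],[0,0,0]],"jaw":[1,1,1,1,1]}'
python3 -m pendant '{"travel":[[0,0,0.2],[0,0,0.4],[0,0,0.6],[0,0,0.6],[0,0,0.6]],"rotation":[[0,0,0],[0,0,0],[0,0,0],[0,0,0],[0,0,0]],"jaw":[1,1,1,1,1]}'
```

```text
t: 5.25
eef_pos: [0.6463, 0.0142, 0.0233]
ee_rot: [[0.957, -0.29, -0.003], [-0.29, -0.957, -0.001], [-0.002, 0.002, -1.0]]
wrist_force: [-0.3, -0.4, -0.2]
width: 0.0225
grip_force: 59.4
t: 5.67
eef_pos: [0.6476, 0.0154, 0.0189]
ee_rot: [[0.957, -0.289, 0.001], [-0.289, -0.957, 0.0], [0.001, -0.0, -1.0]]
wrist_force: [1.2, 0.3, -0.2]
width: 0.0226
grip_force: 59.4
```

```bash
python3 -m pendant '{"travel":[[0,0,0.15],[0,0,0.3],[0,0,0.3],[0,0,0.3],[0,0,0.3]],"rotation":[[0,0,0],[0,0,0],[0,0,0],[0,0,0],[0,0,0]],"jaw":[1,1,1,0.6,0.3]}'
python3 -m pendant '{"travel":[[0,0,0],[0,0,0],[0,0,0],[0,0,0],[0,0,-1]],"rotation":[[0,0,0],[0,0,0],[0,0,0],[0,0,0],[0,0,0]],"jaw":[0.2,0.2,0.2,0.2,0.2]}'
python3 -m pendant '{"travel":[[0,0,-4],[0,0,-8],[0,0,-12],[0,0,-12],[0,0,-12]],"rotation":[[0,0,0],[0,0,0],[0,0,0],[0,0,0],[0,0,0]],"jaw":[0,-0.5,-1,-1,-1]}'
python3 - <<'E'
from h import *
im=read_camera('wrist');cv2.imwrite('pics/w4.png',im[40:400,100:540])
print(tool([.5177,.363,.20]))
E
```

```text
t: 6.08
eef_pos: [0.6473, 0.0153, 0.0153]
ee_rot: [[0.957, -0.289, 0.0], [-0.289, -0.957, 0.0], [0.0, -0.0, -1.0]]
wrist_force: [-0.2, -0.7, -0.2]
width: 0.0303
grip_force: 0.0
t: 6.5
eef_pos: [0.6457, 0.015, 0.0235]
ee_rot: [[0.957, -0.289, -0.005], [-0.289, -0.957, -0.001], [-0.004, 0.002, -1.0]]
wrist_force: [-0.3, 0.3, -1.5]
width: 0.0344
grip_force: 0.0
t: 6.92
eef_pos: [0.6491, 0.0157, 0.1499]
ee_rot: [[0.957, -0.288, 0.008], [-0.288, -0.957, 0.002], [0.007, -0.004, -1.0]]
wrist_force: [0.0, 0.2, -0.1]
width: 0.0851
grip_force: 0.0
[-22.46 -29.53  -5.28]
```

View pics/w4.png

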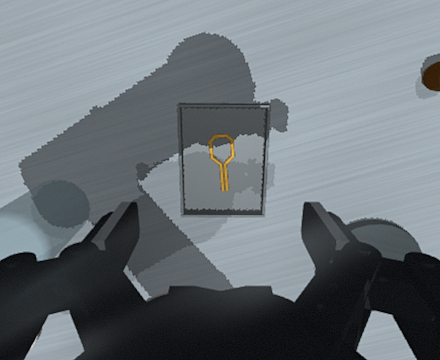

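The clip lies flat in the middle of the tray (crop (221,160)). Next is the large tier.

```bash
python3 -m pendant '{"travel":[[-2,-2,-3],[-4,-5,-5.5],[-6.5,-8.5,-5.5],[-9,-12,-5.5],[-11.5,-15,-5.5]],"rotation":[[0,0,0],[0,0,0],[0,0,0],[0,0,0],[0,0,0]],"jaw":[-1,-1,-1,-1,-1]}'
python3 -m pendant '{"travel":[[-2.5,-3.2,0],[-5,-6.4,0],[-7.5,-9.8,0],[-10,-13,0],[-11,-14.5,0]],"rotation":[[0,0,0],[0,0,0],[0,0,0],[0,0,0],[0,0,0]],"jaw":[-1,-1,-1,-1,-1]}'
python3 -m pendant '{"travel":[[0,0,3],[0,0,6],[0,0,6],[0,0,6],[0,0,6]],"rotation":[[0,0,0],[0,0,0],[0,0,0],[0,0,0],[0,0,0]],"jaw":[-1,-1,-1,-1,-1]}'
python3 - <<'E'
from h import *
c=get_calibration('wrist');im=read_camera('wrist');cv2.imwrite('pics/w5.png',im);
i=im.astype(int);m=(i[...,2]-i[...,0]>=2)&(i.min(2)>120);p=cont(m);print(cv2.boundingRect(p),circ(c,p,.008))
print(tool([.5177,.363,.027]),read_state()['joint_positions'])
E
```

```text
t: 7.38
eef_pos: [0.58, 0.1915, 0.1993]
ee_rot: [[0.957, -0.29, -0.002], [-0.29, -0.957, -0.001], [-0.001, 0.001, -1.0]]
wrist_force: [-0.1, 0.2, -0.6]
width: 0.0852
grip_force: 0.0
t: 7.8
eef_pos: [0.5151, 0.3643, 0.1984]
ee_rot: [[0.958, -0.285, -0.002], [-0.285, -0.958, -0.002], [-0.002, 0.002, -1.0]]
wrist_force: [-0.1, -0.7, -0.9]
width: 0.0859
grip_force: 0.0
t: 8.22
eef_pos: [0.5184, 0.3609, 0.141]
ee_rot: [[0.957, -0.288, 0.001], [-0.288, -0.957, -0.0], [0.001, 0.0, -1.0]]
wrist_force: [0.3, -0.1, 0.6]
width: 0.0853
grip_force: 0.0
(560, 246, 1, 1) (array([0.07766963, 0.02751137]), np.float64(0.3275485021933424))
[-0.17 -0.12 11.49] [ 8.64156491e-01  4.77778179e-01 -1.09727030e-01  9.37387342e-04
 -9.80923131e-01  4.13226159e-01]
```

View pics/w5.png

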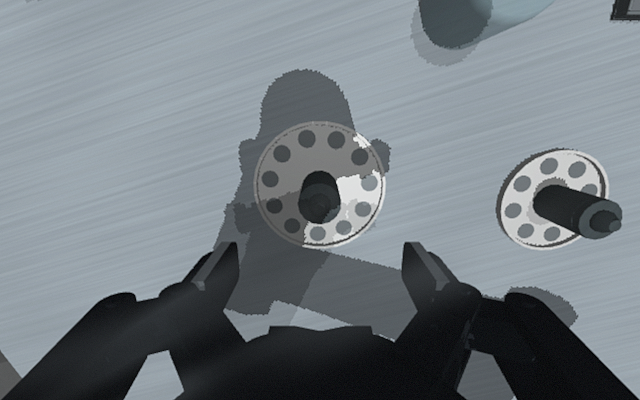

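The large tier plate spans columns 255–385 and rows 122–249, with the hub between the fingers. The medium tier is at the right, (552,198).

```bash
python3 - <<'E'
from h import *
c=get_calibration('wrist')
x,r=circ(c,np.array([[255,186],[385,186],[320,122],[320,249],[275,140],[365,140]]),.008);print(x,r,tool([*x,.027]))
E
python3 -m pendant '{"travel":[[0,-0.1,4],[0,-0.1,8],[0,-0.1,11],[0,-0.1,11.5],[0,-0.1,11.5]],"rotation":[[0,0,0],[0,0,0],[0,0,0],[0,0,0],[0,0,0]],"jaw":[-1,-1,-1,-1,-0.5]}'
python3 -m pendant '{"travel":[[0,0,0],[0,0,0],[0,0,0],[0,0,0],[0,0,0]],"rotation":[[0,0,0],[0,0,0],[0,0,0],[0,0,0],[0,0,0]],"jaw":[-0.2,0,0.3,0.6,1]}'
python3 -m pendant '{"travel":[[0,0,0],[0,0,0],[0,0,0],[0,0,0],[0,0,0]],"rotation":[[0,0,0],[0,0,0],[0,0,0],[0,0,0],[0,0,0]],"jaw":[1,1,1,1,1]}'
```

```text
[0.51796808 0.36133977] 0.0645999774297614 [-0.1   0.04 11.49]
t: 8.68
eef_pos: [0.5182, 0.3613, 0.0248]
ee_rot: [[0.957, -0.289, -0.001], [-0.289, -0.957, -0.002], [-0.001, 0.002, -1.0]]
wrist_force: [-0.3, 0.2, 1.0]
width: 0.0755
grip_force: 0.0
t: 9.1
eef_pos: [0.5193, 0.3631, 0.0285]
ee_rot: [[0.958, -0.288, 0.004], [-0.288, -0.958, 0.003], [0.003, -0.004, -1.0]]
wrist_force: [-1.7, -0.0, 6.9]
width: 0.0355
grip_force: 59.6
t: 9.52
eef_pos: [0.5193, 0.3631, 0.0285]
ee_rot: [[0.958, -0.288, 0.004], [-0.288, -0.958, 0.003], [0.003, -0.004, -1.0]]
wrist_force: [-0.5, -0.1, 6.6]
width: 0.0355
grip_force: 59.6
```

```bash
python3 -m pendant '{"travel":[[0,0,-1],[0,0,-3],[0,0,-5.5],[0,0,-8],[0,0,-10]],"rotation":[[0,0,0],[0,0,0],[0,0,0],[0,0,0],[0,0,0]],"jaw":[1,1,1,1,1]}'
python3 - <<'E'
from h import *
s=read_state();print(s['eef_pos'],s['width'],s['moment'],tool([.461,-.1055,.13]))
E
```

```text
t: 9.93
eef_pos: [0.5181, 0.362, 0.1278]
ee_rot: [[0.957, -0.289, 0.001], [-0.289, -0.957, 0.001], [0.001, -0.002, -1.0]]
wrist_force: [1.0, 0.5, -2.5]
width: 0.0352
grip_force: 60.3
[0.5180667  0.36200332 0.12779748] 0.0351525551563226 [ 0.06914443 -0.06636913 -0.03909803] [ 8.03 46.41 -0.29]
```

```bash
python3 -m pendant '{"travel":[[0.3,1.5,0],[0.7,4,0],[1.2,7,0],[1.7,10,0],[2.2,13,0]],"rotation":[[0,0,0],[0,0,0],[0,0,0],[0,0,0],[0,0,0]],"jaw":[1,1,1,1,1]}'
python3 -m pendant '{"travel":[[0.5,3,0],[1,6,0],[1.5,9,0],[2,12,0],[2.6,15,0]],"rotation":[[0,0,0],[0,0,0],[0,0,0],[0,0,0],[0,0,0]],"jaw":[1,1,1,1,1]}'
python3 -m pendant '{"travel":[[0.5,3,0],[1,6,0],[1.5,9,0],[2,12,0],[2.6,15,0]],"rotation":[[0,0,0],[0,0,0],[0,0,0],[0,0,0],[0,0,0]],"jaw":[1,1,1,1,1]}'
python3 -m pendant '{"travel":[[0.3,1.5,0],[0.6,3,0],[0.6,3.4,0],[0.6,3.4,0],[0.6,3.4,0]],"rotation":[[0,0,0],[0,0,0],[0,0,0],[0,0,0],[0,0,0]],"jaw":[1,1,1,1,1]}'
python3 - <<'E'
from h import *
c=get_calibration('top');im=read_camera('top');cv2.imwrite('pics/t2.png',cv2.resize(im[170:290,260:420],None,fx=5,fy=5,interpolation=cv2.INTER_CUBIC))
print(tool([.461,-.1055,.06]),read_state()['eef_pos'])
E
```

```text
t: 10.35
eef_pos: [0.5007, 0.2297, 0.1258]
ee_rot: [[0.958, -0.288, -0.0], [-0.288, -0.958, 0.0], [-0.0, -0.0, -1.0]]
wrist_force: [1.2, 0.6, -3.0]
width: 0.0356
grip_force: 60.3
t: 10.77
eef_pos: [0.4822, 0.0785, 0.126]
ee_rot: [[0.957, -0.289, 0.0], [-0.289, -0.957, 0.001], [-0.0, -0.001, -1.0]]
wrist_force: [0.8, 0.1, -2.0]
width: 0.0353
grip_force: 60.3
t: 11.18
eef_pos: [0.4639, -0.0725, 0.126]
ee_rot: [[0.957, -0.289, 0.001], [-0.289, -0.957, 0.001], [0.0, -0.001, -1.0]]
wrist_force: [-0.1, 0.1, -1.4]
width: 0.035
grip_force: 60.3
t: 11.6
eef_pos: [0.4606, -0.1053, 0.1257]
ee_rot: [[0.957, -0.289, 0.001], [-0.289, -0.957, 0.0], [0.0, -0.0, -1.0]]
wrist_force: [-0.2, 0.8, -1.3]
width: 0.0357
grip_force: 60.5
[0.04 0.05 6.56] [ 0.46074811 -0.10494701  0.12559736]
```

View pics/t2.png

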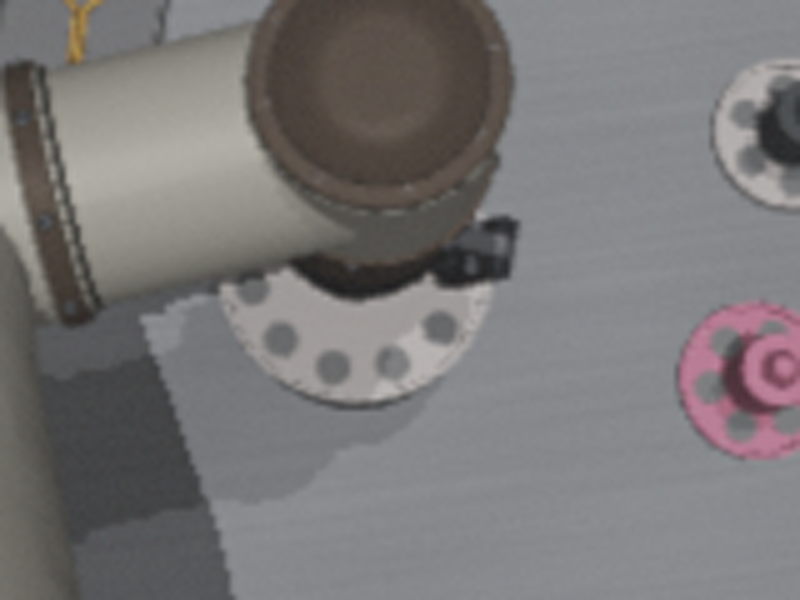

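The plate is held level over the stand, but the arm hides the fit, so I lower it by feel.

```bash
python3 -m pendant '{"travel":[[0,0,1],[0,0,2],[0,0,3],[0,0,3.5],[0,0,3.5]],"rotation":[[0,0,0],[0,0,0],[0,0,0],[0,0,0],[0,0,0]],"jaw":[1,1,1,1,1]}'
python3 -m pendant '{"travel":[[0,0,0.3],[0,0,0.6],[0,0,0.9],[0,0,1.2],[0,0,1.2]],"rotation":[[0,0,0],[0,0,0],[0,0,0],[0,0,0],[0,0,0]],"jaw":[1,1,1,1,1]}'
```

```text
t: 12.07
eef_pos: [0.4601, -0.1048, 0.0894]
ee_rot: [[0.958, -0.288, -0.003], [-0.288, -0.958, -0.0], [-0.002, 0.001, -1.0]]
wrist_force: [-0.6, -0.4, -2.3]
width: 0.0346
grip_force: 60.4
t: 12.48
eef_pos: [0.4604, -0.1055, 0.0779]
ee_rot: [[0.957, -0.289, -0.001], [-0.289, -0.957, 0.0], [-0.001, 0.0, -1.0]]
wrist_force: [0.9, -0.2, -1.9]
width: 0.0355
grip_force: 60.4
```

```bash
python3 -m pendant '{"travel":[[0,0,0.4],[0,0,0.8],[0,0,1.2],[0,0,1.6],[0,0,1.6]],"rotation":[[0,0,0],[0,0,0],[0,0,0],[0,0,0],[0,0,0]],"jaw":[1,1,1,1,1]}'
python3 -m pendant '{"travel":[[0,0,0.4],[0,0,0.8],[0,0,1.2],[0,0,1.6],[0,0,1.6]],"rotation":[[0,0,0],[0,0,0],[0,0,0],[0,0,0],[0,0,0]],"jaw":[1,1,1,1,1]}'
```

```text
t: 12.9
eef_pos: [0.4602, -0.1055, 0.0614]
ee_rot: [[0.957, -0.289, -0.002], [-0.289, -0.957, -0.0], [-0.002, 0.001, -1.0]]
wrist_force: [0.3, -0.7, -1.8]
width: 0.0355
grip_force: 60.4
t: 13.32
eef_pos: [0.4603, -0.1055, 0.0455]
ee_rot: [[0.957, -0.289, -0.001], [-0.289, -0.957, -0.0], [-0.001, 0.001, -1.0]]
wrist_force: [0.2, 0.2, -2.7]
width: 0.035
grip_force: 60.4
```

```bash
python3 -m pendant '{"travel":[[0,0,0.15],[0,0,0.3],[0,0,0.45],[0,0,0.45],[0,0,0.45]],"rotation":[[0,0,0],[0,0,0],[0,0,0],[0,0,0],[0,0,0]],"jaw":[1,1,1,1,1]}'
python3 -m pendant '{"travel":[[0,0,0.1],[0,0,0.2],[0,0,0.2],[0,0,0.2],[0,0,0.2]],"rotation":[[0,0,0],[0,0,0],[0,0,0],[0,0,0],[0,0,0]],"jaw":[1,1,1,1,1]}'
```

```text
t: 13.73
eef_pos: [0.4607, -0.1055, 0.0418]
ee_rot: [[0.957, -0.289, -0.0], [-0.289, -0.957, -0.0], [-0.0, 0.0, -1.0]]
wrist_force: [-0.0, -0.5, -2.4]
width: 0.0353
grip_force: 60.4
t: 14.15
eef_pos: [0.4609, -0.1055, 0.0405]
ee_rot: [[0.958, -0.288, 0.001], [-0.288, -0.958, -0.0], [0.001, -0.0, -1.0]]
wrist_force: [-2.0, -0.2, 6.6]
width: 0.0355
grip_force: 61.0
```

Contact came exactly at the expected height (TCP 0.0405), so I release and go to the medium tier.

```bash
python3 -m pendant '{"travel":[[0,0,0],[0,0,0],[0,0,0],[0,0,0],[0,0,0]],"rotation":[[0,0,0],[0,0,0],[0,0,0],[0,0,0],[0,0,0]],"jaw":[0.6,0,-0.6,-1,-1]}'
python3 -m pendant '{"travel":[[0,0,0],[0,0,-3],[0,0,-7],[0,0,-11],[0,0,-12]],"rotation":[[0,0,0],[0,0,0],[0,0,0],[0,0,0],[0,0,0]],"jaw":[-1,-1,-1,-1,-1]}'
python3 - <<'E'
from h import *
s=read_state();print(s['width'],s['eef_pos'],tool([.4372,.142,.15]))
E
```

```text
t: 14.57
eef_pos: [0.4609, -0.1054, 0.0397]
ee_rot: [[0.957, -0.289, 0.0], [-0.289, -0.957, -0.0], [0.0, -0.0, -1.0]]
wrist_force: [-0.2, -0.3, -0.3]
width: 0.0773
grip_force: 0.0
t: 14.98
eef_pos: [0.4642, -0.1056, 0.1659]
ee_rot: [[0.958, -0.287, 0.011], [-0.287, -0.958, -0.001], [0.011, -0.003, -1.0]]
wrist_force: [1.5, 0.3, -0.6]
width: 0.0854
grip_force: 0.0
0.08535637781621995 [ 0.46419693 -0.10561292  0.16588146] [ -9.71 -22.94   1.54]
```

```bash
python3 -m pendant '{"travel":[[-1.5,-3.5,0],[-3,-7,0],[-4.5,-10.5,0],[-6,-14,0],[-7.3,-17.5,0]],"rotation":[[0,0,0],[0,0,0],[0,0,0],[0,0,0],[0,0,0]],"jaw":[-1,-1,-1,-1,-1]}'
python3 -m pendant '{"travel":[[-1,-2.5,0],[-2,-5,0],[-2.2,-5.4,1],[-2.2,-5.4,1],[-2.2,-5.4,1]],"rotation":[[0,0,0],[0,0,0],[0,0,0],[0,0,0],[0,0,0]],"jaw":[-1,-1,-1,-1,-1]}'
python3 - <<'E'
from h import *
c=get_calibration('wrist');im=read_camera('wrist');cv2.imwrite('pics/w6.png',im);np.savez('w6',**c)
print(read_state()['eef_pos'],tool([.4372,.142,.027]))
E
```

```text
t: 15.4
eef_pos: [0.4405, 0.0846, 0.16]
ee_rot: [[0.957, -0.289, 0.0], [-0.289, -0.957, 0.0], [0.0, -0.0, -1.0]]
wrist_force: [1.6, -0.3, -0.3]
width: 0.0858
grip_force: 0.0
t: 15.82
eef_pos: [0.4353, 0.1411, 0.1493]
ee_rot: [[0.958, -0.288, -0.002], [-0.288, -0.958, -0.001], [-0.001, 0.002, -1.0]]
wrist_force: [0.3, -0.4, 0.4]
width: 0.0852
grip_force: 0.0
[0.435616   0.1407404  0.14967803] [ 0.12 -0.18 12.27]
```

View pics/w6.png

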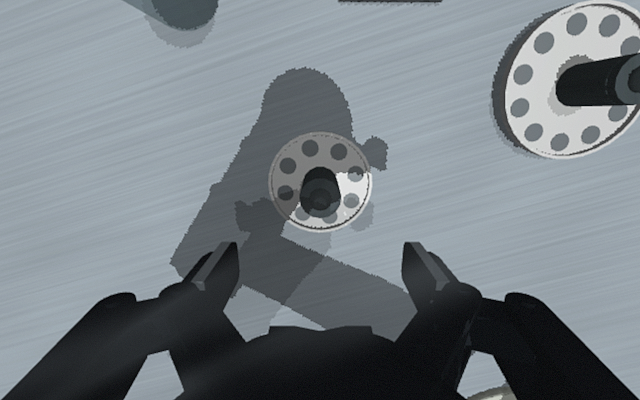

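The medium tier plate (columns 270–372, rows 132–233) sits centred between the fingers. The large tier stands level on the stand at upper right.

```bash
python3 - <<'E'
from h import *
c=np.load('w6.npz')
x,r=circ(c,np.array([[270,182],[372,182],[321,132],[321,233]]),.008);print(x,r,tool([*x,.027]))
E
python3 -m pendant '{"travel":[[0.1,-0.1,4],[0.1,-0.1,8],[0.1,-0.1,11.5],[0.1,-0.1,12.2],[0.1,-0.1,12.2]],"rotation":[[0,0,0],[0,0,0],[0,0,0],[0,0,0],[0,0,0]],"jaw":[-1,-1,-1,-1,-0.5]}'
python3 -m pendant '{"travel":[[0,0,0],[0,0,0],[0,0,0],[0,0,0],[0,0,0]],"rotation":[[0,0,0],[0,0,0],[0,0,0],[0,0,0],[0,0,0]],"jaw":[-0.2,0,0.3,0.6,1]}'
python3 -m pendant '{"travel":[[0,0,0],[0,0,0],[0,0,0],[0,0,0],[0,0,0]],"rotation":[[0,0,0],[0,0,0],[0,0,0],[0,0,0],[0,0,0]],"jaw":[1,1,1,1,1]}'
```

```text
[0.43629512 0.13907981] 0.05221192102291602 [ 0.12  0.13 12.27]
t: 16.28
eef_pos: [0.4361, 0.1401, 0.0263]
ee_rot: [[0.957, -0.29, -0.004], [-0.29, -0.957, -0.004], [-0.003, 0.005, -1.0]]
wrist_force: [-0.1, 0.4, -0.1]
width: 0.0754
grip_force: 0.0
t: 16.7
eef_pos: [0.4383, 0.1426, 0.0301]
ee_rot: [[0.958, -0.288, 0.004], [-0.288, -0.958, 0.002], [0.003, -0.003, -1.0]]
wrist_force: [-0.4, -1.2, 6.0]
width: 0.0355
grip_force: 59.3
t: 17.12
eef_pos: [0.4384, 0.1426, 0.0301]
ee_rot: [[0.958, -0.288, 0.004], [-0.288, -0.958, 0.002], [0.003, -0.003, -1.0]]
wrist_force: [-0.1, -0.8, 6.7]
width: 0.0351
grip_force: 59.3
```

```bash
python3 -m pendant '{"travel":[[0,0,-1],[0,0,-3],[0,0,-6],[0,0,-9],[0,0,-11.5]],"rotation":[[0,0,0],[0,0,0],[0,0,0],[0,0,0],[0,0,0]],"jaw":[1,1,1,1,1]}'
python3 - <<'E'
from h import *
s=read_state();print(s['eef_pos'],s['width'],tool([.461,-.1055,.14]))
E
```

```text
t: 17.53
eef_pos: [0.4373, 0.1421, 0.1459]
ee_rot: [[0.957, -0.288, 0.003], [-0.289, -0.957, 0.002], [0.002, -0.003, -1.0]]
wrist_force: [0.9, 1.3, -2.6]
width: 0.035
grip_force: 60.2
[0.43729923 0.14206656 0.14593054] 0.034966158304992355 [ 9.41 23.02  0.55]
```

```bash
python3 -m pendant '{"travel":[[0.6,1.5,0],[1.6,4,0],[2.8,7,0],[4,10,0],[5.2,13,0]],"rotation":[[0,0,0],[0,0,0],[0,0,0],[0,0,0],[0,0,0]],"jaw":[1,1,1,1,1]}'
python3 -m pendant '{"travel":[[1.2,3,0],[2.4,6,0],[3.6,8.5,0],[4.2,10,0],[4.2,10,0]],"rotation":[[0,0,0],[0,0,0],[0,0,0],[0,0,0],[0,0,0]],"jaw":[1,1,1,1,1]}'
python3 -m pendant '{"travel":[[0,0,0],[0,0,0],[0,0,0]],"rotation":[[0,0,0],[0,0,0],[0,0,0]],"jaw":[1,1,1]}'
python3 - <<'E'
from h import *
im=read_camera('scene');cv2.imwrite('pics/s2.png',cv2.resize(im[90:240,240:440],None,fx=4,fy=4,interpolation=cv2.INTER_CUBIC))
print(read_state()['eef_pos'],tool([.461,-.1055,.0981]))
E
```

```text
t: 17.95
eef_pos: [0.4491, 0.0013, 0.1441]
ee_rot: [[0.958, -0.288, 0.002], [-0.288, -0.958, 0.001], [0.002, -0.002, -1.0]]
wrist_force: [1.3, -0.2, -1.7]
width: 0.0353
grip_force: 60.2
t: 18.37
eef_pos: [0.4606, -0.1078, 0.1438]
ee_rot: [[0.956, -0.293, 0.002], [-0.293, -0.956, 0.0], [0.002, -0.001, -1.0]]
wrist_force: [1.0, -0.6, -1.6]
width: 0.0352
grip_force: 60.3
t: 18.62
eef_pos: [0.4606, -0.1046, 0.1432]
ee_rot: [[0.958, -0.288, 0.001], [-0.288, -0.958, 0.0], [0.001, -0.001, -1.0]]
wrist_force: [-0.3, 0.7, -1.9]
width: 0.0349
grip_force: 60.3
[ 0.46066412 -0.10457258  0.14316229] [0.06 0.08 4.51]
```

View pics/s2.png

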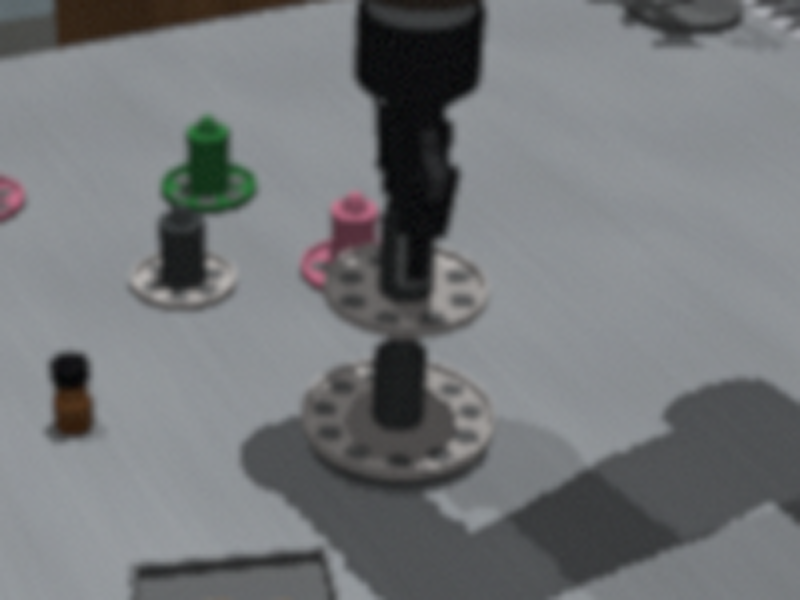

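The large tier is seated (hub at crop (398,385)) and the medium hangs level right above it (hub (406,275)). Lowering.

```bash
python3 -m pendant '{"travel":[[0,0.1,1],[0,0.1,2],[0,0.1,3],[0,0.1,3.3],[0,0.1,3.3]],"rotation":[[0,0,0],[0,0,0],[0,0,0],[0,0,0],[0,0,0]],"jaw":[1,1,1,1,1]}'
python3 -m pendant '{"travel":[[0,0,0.3],[0,0,0.6],[0,0,0.8],[0,0,0.8],[0,0,0.8]],"rotation":[[0,0,0],[0,0,0],[0,0,0],[0,0,0],[0,0,0]],"jaw":[1,1,1,1,1]}'
```

```text
t: 19.08
eef_pos: [0.4599, -0.1058, 0.1092]
ee_rot: [[0.958, -0.287, -0.002], [-0.287, -0.958, -0.0], [-0.002, 0.001, -1.0]]
wrist_force: [0.0, 0.0, -1.5]
width: 0.0352
grip_force: 60.3
t: 19.5
eef_pos: [0.4604, -0.1064, 0.1019]
ee_rot: [[0.957, -0.289, 0.0], [-0.289, -0.957, -0.0], [0.0, 0.0, -1.0]]
wrist_force: [0.5, -0.3, -2.0]
width: 0.0355
grip_force: 60.3
```

```bash
python3 -m pendant '{"travel":[[0,0,0.1],[0,0,0.2],[0,0,0.3],[0,0,0.3],[0,0,0.3]],"rotation":[[0,0,0],[0,0,0],[0,0,0],[0,0,0],[0,0,0]],"jaw":[1,1,1,1,1]}'
python3 -m pendant '{"travel":[[0,0,0.1],[0,0,0.2],[0,0,0.2],[0,0,0.2],[0,0,0.2]],"rotation":[[0,0,0],[0,0,0],[0,0,0],[0,0,0],[0,0,0]],"jaw":[1,1,1,1,1]}'
```

```text
t: 19.92
eef_pos: [0.4604, -0.1064, 0.0988]
ee_rot: [[0.957, -0.289, -0.0], [-0.289, -0.957, -0.0], [-0.0, 0.0, -1.0]]
wrist_force: [0.4, 0.2, -2.0]
width: 0.0352
grip_force: 60.3
t: 20.33
eef_pos: [0.4606, -0.1065, 0.0981]
ee_rot: [[0.958, -0.288, 0.001], [-0.288, -0.958, -0.0], [0.001, 0.0, -1.0]]
wrist_force: [-3.4, 1.0, 7.0]
width: 0.0352
grip_force: 61.2
```

```bash
python3 -m pendant '{"travel":[[0,0,0],[0,0,0],[0,0,0],[0,0,0],[0,0,0]],"rotation":[[0,0,0],[0,0,0],[0,0,0],[0,0,0],[0,0,0]],"jaw":[0.6,0,-0.6,-1,-1]}'
python3 -m pendant '{"travel":[[0,0,0],[0,0,-3],[0,0,-7],[0,0,-11],[0,0,-12]],"rotation":[[0,0,0],[0,0,0],[0,0,0],[0,0,0],[0,0,0]],"jaw":[-1,-1,-1,-1,-1]}'
python3 - <<'E'
from h import *
c=get_calibration('top')
for p in((480,152),(411,247),(472,219)):print(ray(c,p,.005))
s=read_state();print(s['width'],s['eef_pos'],tool([.5175,-.342,.15]))
E
```

```text
t: 20.75
eef_pos: [0.4605, -0.1064, 0.0967]
ee_rot: [[0.957, -0.289, 0.0], [-0.289, -0.957, -0.0], [0.0, 0.0, -1.0]]
wrist_force: [0.7, 0.4, -0.8]
width: 0.0771
grip_force: 0.0
t: 21.17
eef_pos: [0.4637, -0.1068, 0.2232]
ee_rot: [[0.958, -0.287, 0.012], [-0.287, -0.958, -0.001], [0.011, -0.002, -1.0]]
wrist_force: [0.5, 0.3, 0.3]
width: 0.0851
grip_force: 0.0
[ 0.61844946 -0.52953144  0.005     ]
[ 0.38838814 -0.30385973  0.005     ]
[ 0.44137894 -0.4729055   0.005     ]
0.08512863812585796 [ 0.46371074 -0.10676462  0.2231928 ] [11.83 21.    7.41]
```

```bash
python3 -m pendant '{"travel":[[1.8,3.3,0],[3.6,6.5,0],[5.4,9.8,0],[7.2,13,0],[9,16.3,0]],"rotation":[[0,0,0],[0,0,0],[0,0,0],[0,0,0],[0,0,0]],"jaw":[-1,-1,-1,-1,-1]}'
python3 -m pendant '{"travel":[[1.5,2.5,2],[2.8,4.7,4],[2.8,4.7,6.5],[2.8,4.7,6.5],[2.8,4.7,6.5]],"rotation":[[0,0,0],[0,0,0],[0,0,0],[0,0,0],[0,0,0]],"jaw":[-1,-1,-1,-1,-1]}'
python3 - <<'E'
from h import *
c=get_calibration('wrist');im=read_camera('wrist');cv2.imwrite('pics/w7.png',im);np.savez('w7',**c)
print(read_state()['eef_pos'],tool([.5175,-.342,.028]))
E
```

```text
t: 21.58
eef_pos: [0.4997, -0.2901, 0.2167]
ee_rot: [[0.958, -0.288, -0.0], [-0.288, -0.958, 0.0], [-0.0, -0.0, -1.0]]
wrist_force: [0.2, 0.9, -0.3]
width: 0.0852
grip_force: 0.0
t: 22.0
eef_pos: [0.5117, -0.3415, 0.1502]
ee_rot: [[0.957, -0.289, -0.004], [-0.289, -0.957, 0.001], [-0.004, -0.0, -1.0]]
wrist_force: [-0.5, -0.4, -0.0]
width: 0.0855
grip_force: 0.0
[ 0.51286635 -0.3415013   0.15217019] [ 0.46 -0.09 12.42]
```

View pics/w7.png

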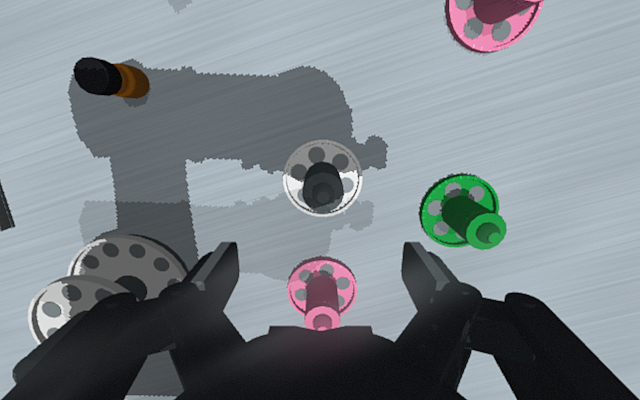

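The white small tier (columns 283–363, rows 139–217) lies between the fingers. The pink one behind at (322,290) and the green at (460,210) are clear of the descent.

```bash
python3 - <<'E'
from h import *
c=np.load('w7.npz')
x,r=circ(c,np.array([[283,178],[363,178],[323,139],[323,217]]),.008);print(x,r,tool([*x,.028]))
E
python3 -m pendant '{"travel":[[0.35,0,4],[0.35,0,8],[0.35,0,11.5],[0.35,0,12.3],[0.35,0,12.3]],"rotation":[[0,0,0],[0,0,0],[0,0,0],[0,0,0],[0,0,0]],"jaw":[-1,-1,-1,-1,-0.5]}'
python3 - <<'E'
from h import *
print(tool([.5175,-.342,.028]))
E
```

```text
[ 0.51718261 -0.34663873] 0.04044842530042818 [ 0.57  0.36 12.42]
t: 22.47
eef_pos: [0.5157, -0.3417, 0.0281]
ee_rot: [[0.958, -0.287, -0.003], [-0.287, -0.958, 0.001], [-0.003, 0.0, -1.0]]
wrist_force: [1.3, -0.3, 0.1]
width: 0.0756
grip_force: 0.0
[ 0.18 -0.02  0.01]
```

```bash
python3 -m pendant '{"travel":[[0.1,0.1,0],[0.2,0.2,0],[0.2,0.2,0],[0.2,0.2,0],[0.2,0.2,0]],"rotation":[[0,0,0],[0,0,0],[0,0,0],[0,0,0],[0,0,0]],"jaw":[-0.4,-0.2,0,0.3,0.6]}'
python3 -m pendant '{"travel":[[0,0,0],[0,0,0],[0,0,0],[0,0,0],[0,0,0]],"rotation":[[0,0,0],[0,0,0],[0,0,0],[0,0,0],[0,0,0]],"jaw":[1,1,1,1,1]}'
python3 -m pendant '{"travel":[[0,0,-1],[0,0,-4],[0,0,-8],[0,0,-12],[0,0,-15]],"rotation":[[0,0,0],[0,0,0],[0,0,0],[0,0,0],[0,0,0]],"jaw":[1,1,1,1,1]}'
python3 -m pendant '{"travel":[[0,0,-1],[0,0,-1],[0,0,-1]],"rotation":[[0,0,0],[0,0,0],[0,0,0]],"jaw":[1,1,1]}'
python3 - <<'E'
from h import *
im=read_camera('wrist');cv2.imwrite('pics/w8.png',im[150:350,150:500])
print(tool([.461,-.1062,.19]))
E
```

```text
t: 22.88
eef_pos: [0.5191, -0.3458, 0.0316]
ee_rot: [[0.958, -0.288, 0.004], [-0.288, -0.958, -0.002], [0.005, 0.001, -1.0]]
wrist_force: [0.1, 0.9, 7.4]
width: 0.0342
grip_force: 59.2
t: 23.3
eef_pos: [0.5191, -0.3457, 0.0316]
ee_rot: [[0.958, -0.288, 0.004], [-0.288, -0.958, -0.002], [0.005, 0.001, -1.0]]
wrist_force: [-0.5, 1.7, 6.7]
width: 0.0342
grip_force: 59.3
t: 23.72
eef_pos: [0.5178, -0.3454, 0.183]
ee_rot: [[0.958, -0.288, 0.003], [-0.288, -0.958, -0.002], [0.004, 0.001, -1.0]]
wrist_force: [0.4, -0.3, -0.8]
width: 0.0341
grip_force: 59.8
t: 23.97
eef_pos: [0.5168, -0.3445, 0.1885]
ee_rot: [[0.957, -0.289, -0.0], [-0.289, -0.957, 0.001], [-0.001, -0.001, -1.0]]
wrist_force: [-0.4, 0.7, -1.6]
width: 0.0343
grip_force: 59.8
[-12.17 -21.2   -0.23]
```

```bash
python3 -m pendant '{"travel":[[-0.8,-1.5,0],[-2.2,-4,0],[-4,-7,0],[-5.7,-10,0],[-7.4,-13,0]],"rotation":[[0,0,0],[0,0,0],[0,0,0],[0,0,0],[0,0,0]],"jaw":[1,1,1,1,1]}'
python3 -m pendant '{"travel":[[-1.7,-3,0],[-3.4,-6,0],[-4.3,-7.6,0],[-4.7,-8.2,0],[-4.7,-8.2,0]],"rotation":[[0,0,0],[0,0,0],[0,0,0],[0,0,0],[0,0,0]],"jaw":[1,1,1,1,1]}'
python3 -m pendant '{"travel":[[0,0,0],[0,0,0],[0,0,0]],"rotation":[[0,0,0],[0,0,0],[0,0,0]],"jaw":[1,1,1]}'
python3 - <<'E'
from h import *
print(tool([.4615,-.1063,.1556]))
E
```

```text
t: 24.43
eef_pos: [0.482, -0.1978, 0.1859]
ee_rot: [[0.957, -0.29, -0.006], [-0.29, -0.957, 0.001], [-0.006, 0.001, -1.0]]
wrist_force: [1.0, 0.4, -0.6]
width: 0.0338
grip_force: 59.9
t: 24.85
eef_pos: [0.4614, -0.106, 0.1872]
ee_rot: [[0.958, -0.286, -0.004], [-0.286, -0.958, -0.0], [-0.004, 0.001, -1.0]]
wrist_force: [-0.1, 0.4, 0.3]
width: 0.0339
grip_force: 60.0
t: 25.1
eef_pos: [0.4629, -0.1081, 0.1882]
ee_rot: [[0.957, -0.29, -0.001], [-0.29, -0.957, -0.0], [-0.001, 0.001, -1.0]]
wrist_force: [0.5, -0.2, -1.4]
width: 0.034
grip_force: 60.0
[-0.18 -0.13  3.26]
```

```bash
python3 -m pendant '{"travel":[[-0.15,-0.1,0.5],[-0.15,-0.1,1],[-0.15,-0.1,1.5],[-0.15,-0.1,1.9],[-0.15,-0.1,1.9]],"rotation":[[0,0,0],[0,0,0],[0,0,0],[0,0,0],[0,0,0]],"jaw":[1,1,1,1,1]}'
python3 -m pendant '{"travel":[[0,0,0.3],[0,0,0.6],[0,0,0.8],[0,0,0.8],[0,0,0.8]],"rotation":[[0,0,0],[0,0,0],[0,0,0],[0,0,0],[0,0,0]],"jaw":[1,1,1,1,1]}'
```

```text
t: 25.52
eef_pos: [0.4609, -0.1059, 0.1685]
ee_rot: [[0.957, -0.289, -0.003], [-0.289, -0.957, -0.0], [-0.002, 0.001, -1.0]]
wrist_force: [0.2, -0.6, -1.4]
width: 0.0345
grip_force: 60.0
t: 25.93
eef_pos: [0.4617, -0.1057, 0.1618]
ee_rot: [[0.957, -0.289, -0.0], [-0.289, -0.957, -0.0], [-0.0, 0.0, -1.0]]
wrist_force: [-0.4, -0.3, -1.2]
width: 0.034
grip_force: 60.0
```

```bash
python3 -m pendant '{"travel":[[0,0,0.2],[0,0,0.4],[0,0,0.5],[0,0,0.5],[0,0,0.5]],"rotation":[[0,0,0],[0,0,0],[0,0,0],[0,0,0],[0,0,0]],"jaw":[1,1,1,1,1]}'
python3 -m pendant '{"travel":[[0,0,0.1],[0,0,0.25],[0,0,0.25],[0,0,0.25],[0,0,0.25]],"rotation":[[0,0,0],[0,0,0],[0,0,0],[0,0,0],[0,0,0]],"jaw":[1,1,1,1,1]}'
```

```text
t: 26.35
eef_pos: [0.4616, -0.1057, 0.1567]
ee_rot: [[0.957, -0.289, -0.0], [-0.289, -0.957, -0.0], [-0.0, 0.0, -1.0]]
wrist_force: [0.4, -0.1, -2.0]
width: 0.0344
grip_force: 60.0
t: 26.77
eef_pos: [0.4622, -0.1059, 0.1556]
ee_rot: [[0.958, -0.288, 0.001], [-0.288, -0.958, -0.001], [0.002, 0.0, -1.0]]
wrist_force: [-1.7, 0.2, 6.3]
width: 0.0342
grip_force: 60.8
```

Seated at the expected 0.1556, so I release, rise and check.

```bash
python3 -m pendant '{"travel":[[0,0,0],[0,0,0],[0,0,0],[0,0,0],[0,0,0]],"rotation":[[0,0,0],[0,0,0],[0,0,0],[0,0,0],[0,0,0]],"jaw":[0.6,0,-0.6,-1,-1]}'
python3 -m pendant '{"travel":[[0,0,0],[0,0,-3],[0,0,-7],[0,0,-11],[0,0,-12]],"rotation":[[0,0,0],[0,0,0],[0,0,0],[0,0,0],[0,0,0]],"jaw":[-1,-1,-1,-1,-1]}'
python3 -m pendant '{"travel":[[0,-4,0],[0,-8,0],[0,-12,0],[0,-12,0],[0,-12,0]],"rotation":[[0,0,0],[0,0,0],[0,0,0],[0,0,0],[0,0,0]],"jaw":[-1,-1,-1,-1,-1]}'
python3 - <<'E'
from h import *
im=read_camera('scene');cv2.imwrite('pics/s3.png',cv2.resize(im[90:290,220:440],None,fx=3,fy=3,interpolation=cv2.INTER_CUBIC))
E
```

```text
t: 27.18
eef_pos: [0.4617, -0.1058, 0.1542]
ee_rot: [[0.957, -0.289, -0.0], [-0.289, -0.957, 0.0], [-0.0, 0.0, -1.0]]
wrist_force: [-1.0, 0.4, 1.1]
width: 0.0766
grip_force: 0.0
t: 27.6
eef_pos: [0.4647, -0.1062, 0.281]
ee_rot: [[0.958, -0.288, 0.012], [-0.288, -0.958, -0.001], [0.012, -0.002, -1.0]]
wrist_force: [1.3, -1.0, 0.6]
width: 0.0853
grip_force: 0.0
t: 28.02
eef_pos: [0.4966, 0.0108, 0.2739]
ee_rot: [[0.958, -0.286, -0.001], [-0.286, -0.958, -0.0], [-0.001, 0.0, -1.0]]
wrist_force: [0.5, 0.7, 0.4]
width: 0.0858
grip_force: 0.0
```

View pics/s3.png

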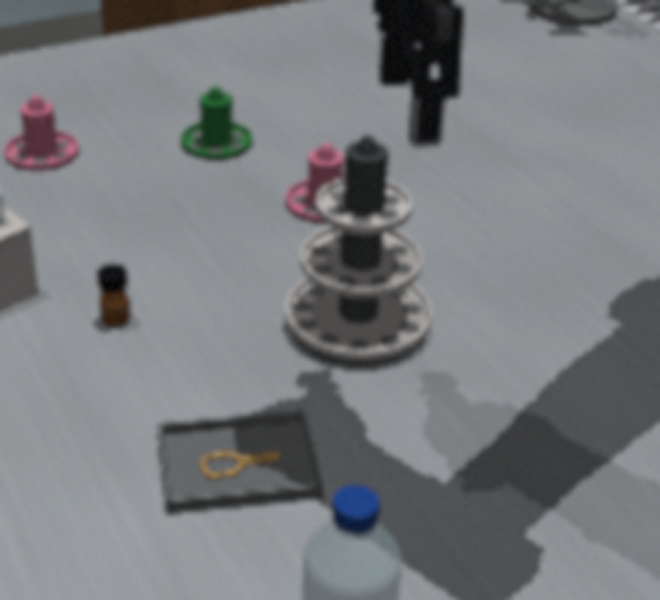

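The three tiers stand level on the stand (crop (360,250)), the clip lies flat in the tray at (235,462), and the vial and bottle are untouched.

```bash
python3 -c "
from plant import close_job;print(close_job())"
```

```text
the job is handed in; nothing more can be done
None
```

The clip lies flat in the grey tray and the large, medium and small tiers are stacked level on the stand; the job is handed in at about 28 s, though no verdict came back.

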